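# Cracked sample pot into the shard bin

## Task

The small square red sample pot on the bin's ledge has cracked and is sharp, so do not pick it up or pinch it: open the yellow spring flap of the shard bin with one finger and, while that finger keeps it open, push the pot gently across the ledge with the other finger until it drops into the bin. The flap must not touch the pot (it would splinter). Then take the hand away so that the flap closes by itself, and leave everything else where it stands.

Things in the scene. Friction and masses are not known exactly. Their poses are not given: they have to be found in the camera images.
- red_pot_mid (a point): Cracked pot: open square pot, red with cream foot, 36 (its x) x 40 (its y) x 38 mm high, 5 mm walls, about 80 g. The point is its centre, 19 mm above its underside. It starts upright on the ledge at bin x = -110 to -72 mm, y = -10 to 22 mm, its x axis within 0.25 rad of the bin's x axis.
- bin: Shard bin, fixed. Origin at bench level under the middle of its mouth; x points from the ledge through the mouth into the hopper, y left, z up. Ledge: solid grey block, white top 70 mm above the bench, x = -170 to 0, y = -125 to 70 mm, no rims. At x = 0 it ends in a sheer drop into the hopper: the pot falls in once its middle has passed x = 0.
- hopper (a point): Centre of the hopper floor, 6 mm above the bench (bin x = 72, y = 0 mm). The hopper is open on top, inside x = 0 to 144, y = -69 to 69 mm. Walls 70 mm above the bench; the two side walls go on to 110 mm as clear panels. Flat shards up to 12 mm high lie fixed at its far end.
- flap (a joint): Yellow flap: upright plate 4 mm thick closing the mouth at bin x = 0, from its hinge at y = 68 to its free edge at y = -61 mm, 76 to 118 mm above the bench, free air above. 0 = shut; grows (rad) as it swings into the hopper (+x), at most 1.75; it cannot swing towards the ledge. A spring shuts it in well under a second once let go (0.04 N m shut, 0.13 N m at 1.5 rad).
- flap_hinge (a point): On the flap's upright hinge axis, 97 mm above the bench (bin x = 0, y = 68 mm); a 10 mm steel post stands there up to 120 mm. A finger pushing 30 to 70 mm from the axis feels 1 to 4 N.
- flap_edge (a point): Middle of the flap's free upright edge, 129 mm from the hinge axis, 97 mm above the bench.
- white_pot_mid (a point): Sound sample pot, same shape as the red one but white, on the ledge near bin y = -95 mm; the point is its centre. Bystander.
- coil_pot: Buff coil pot, 72 mm wide, 78 mm high, on the bench; origin under its centre. Bystander.
- blue_cup: Blue cup, 76 mm wide, 85 mm high; origin under its centre. Bystander.
- glaze_jar: Closed glaze jar, 68 mm wide, 90 mm high, red cap; origin under its centre. Bystander.
- kiln_post: Dark grey spool-shaped kiln post, 60 mm wide, 95 mm high; origin under its centre. Bystander.
- glaze_brush: Brush lying on the bench; origin under its middle. Bystander.
- red_bowl: Dark red bowl, 100 mm wide, 45 mm high; origin under its centre. Bystander.

How it is judged:
On the way, in this order (a step that is already met when the one before it is completed fails the run):
1. a finger holds the flap open while the pot is still on the ledge (value of joint flap above 0.4 rad and contact force between the fingers and flap above 0.1 N and x of red_pot_mid in the frame of bin below 0.005 m and height (world z) of red_pot_mid above 0.08 m), for 0.1 s.
2. the pot has dropped into the bin through the mouth while a finger holds the flap open (x of red_pot_mid in the frame of bin above 0 m and height (world z) of red_pot_mid below 0.055 m and value of joint flap above 0.4 rad and contact force between the fingers and flap above 0.1 N), for 0.1 s.
At the end, for the whole second after the job is handed in: The red pot lies still in the hopper (its centre inside the walls and less than 55 mm above the bench), the flap is shut (within 0.06 rad), and every bystander is within 20 mm of where it stood (x of red_pot_mid in the frame of bin between 0.005 and 0.14 m and y of red_pot_mid in the frame of bin between -0.07 and 0.07 m and height (world z) of red_pot_mid below 0.055 m and linear speed of red_pot below 0.02 m/s and value of joint flap below 0.06 rad and distance of each of white_pot_mid, coil_pot, blue_cup, glaze_jar, kiln_post, glaze_brush, red_bowl from where it was at the start of the episode below 0.02 m); the robot touches nothing.
It fails at once if the red pot is lifted (centre more than 25 mm above its height on the ledge) (height (world z) of red_pot_mid above 0.114 m).
It fails at once if the flap touches the red pot (contact force between flap and red_pot above 0.2 N).
It fails at once if the red pot is pressed or squeezed with more than 12 N (contact force between the fingers and red_pot above 12 N).
It fails at once if a bystander is pushed more than 20 mm (distance of any of white_pot_mid, coil_pot, blue_cup, glaze_jar, kiln_post, glaze_brush, red_bowl from where it was at the start of the episode above 0.02 m).
It also fails if it takes over 35 s, if anything falls off the work surface, if the arm or the gripper's body presses on something with over 40 N, if the wrist force passes 120 N, or if a joint passes its speed limit or range.

## Robot

A 7-joint arm with a two-finger parallel gripper is mounted at the origin on the work surface. World frame = base frame: x ahead of the robot, y to its left, z up, the work surface at z = 0. Lengths are in m, angles in rad, forces in N, time in s.
With the tool pointing down it reaches from about 0.4 to 0.85 m from the base axis. Payload 10.4 kg.
Tool frame: the origin (TCP) lies midway between the tips of the shut fingers; the grasp point (between the pads) lies 19 mm behind it; z points along the fingers, y is the line along which they close (so a half turn about z gives the same grasp; the last joint's range is limited). The gripper opens to 85 mm and grips with 20 to 120 N. Pads are 22 mm wide; open, the fingers measure 114 mm over their backs; the gripper's body (76 mm by 85 mm) begins 54 mm behind the grasp point. The pads swing forward as they close: fully open they stand 13 mm farther back than shut.
Start: joints at [-0.023, 0.332, -0.065, 1.46, 0.022, 1.35, -0.088], TCP at [0.625, 0, 0.231] pointing down, gripper open.
Joint ranges: [-2.6, 2.6], [-0.5, 2.12], [-1.47, 1.34], [0.16, 2.42], [-1.27, 4.41], [0.06, 2.06], [-2.6, 2.6]. Speed limits (rad/s): [2.22, 2.22, 2.79, 2.79, 3.14, 3.14, 3.14].

## Interface

Orientations are given as a unit quaternion [x, y, z, w].
In Python, from workcell import get_obs, camera, camera_params, hand_in gives the robot as it stands.
- The arm moves only by the tool carry_out, never from a script. Its argument "commands" is a list that holds one entry, the list of rows, each a list of 6 numbers: the shift along the tool's x, y, z in units of 40 mm (1.0 is 40 mm), then the turn, a rotation vector about the tool's x, y, z in units of 6 degrees (1.0 is 6 degrees). In form: [[[x, y, z, ax, ay, az], ...]]. A call has 1 to 20 rows; each row shifts and turns the commanded pose from where the row before left it, along the tool's axes as they then stand; what a row does not reach is not made up. A row lasts 1/12 s, in which the tool goes at most 41.7 mm and 7.16 degrees, less where a joint would pass 70% of its speed; a pose out of reach is approached as far as the arm can. A call is refused whole if a number of a shift passes 1 or a number of a turn 1, either way. A call with a gripper value outside its range is refused whole. "hand" is the closure, from -1 (fully open) to 1 (shut), set as the call begins (left out, the last holds). The fingers move at their own pace and stop on an object; "force" is the grip in N (left out, the last holds). Time passes only in rows, so rows that do not move let the fingers close. It gives the time, the measured TCP pose, the force, the opening and the grip force at its end, in the units of the state.
- get_obs(): the state, without advancing time (a new reading comes with each control period).
- camera(name): name is "scene" or "side" or "wrist"; returns the picture (420x560x3 uint8, red, green, blue); there is no depth.
- camera_params(name): a dict with "mtx" (3x3 intrinsics, pixels), "k1" (the pictures are not rectified: a ray, as slopes to the right and down, at radius r is drawn at 1 + k1 r^2 times it, then the intrinsics apply), "R" (3x3) and "t" (3): a world point X has camera coordinates R X + t. Camera axes: x right, y down, z forward; pixel columns grow to the right and rows downward; lengths in m; the calibration is good to about 2 mm. A picture is of the moment at which its call begins: read the wrist's pose just before it. camera_params takes no time and is no camera call; for the wrist camera it gives the pose at the moment of the call.
- hand_in(): hands the job in; it is judged then, once.
The state is a dict: "clock": time; "joint_pos": joint angles; "joint_velocities": joint speeds; "tau": joint torques, N m; "position": TCP position; "ee_rot": TCP orientation; "ft_force": force on the tool from outside, world axes, zero at the start; "torque": the same for the moment, N m; "grip_width": opening from 0.0 (shut) to 1.0 (fully open); "grasp_force": force on a finger pad.
Only numpy, scipy, OpenCV 4.12 (cv2) and the standard library are available. Lean on these libraries where they do the work, as an engineer would, in place of code of your own. Each camera call takes 0.05 s, during which the arm holds its last target. There are 200 camera calls.

## Working session

There is one attempt and no reset: what is moved stays moved. The work goes in short steps, Python scripts to look and compute and a tool call to move; the robot and the scene stay as the last step left them, time stands still between calls to the robot, and variables do not carry over. Pictures are saved under pics/ and viewed, at most 10 in all, crops included, and the job is handed in when it is done.

Besides the shell and the picture viewer there is one more tool, called after "Call:" by a JSON object that holds its "method" and its "body". carry_out: Moves the arm, as the interface text tells. Its arguments: {"type":"object","properties":{"commands":{"type":"array"},"hand":{"type":"number"},"force":{"type":"number"}},"required":["commands"]}

```bash
mkdir -p pics; python3 - <<'E'
from workcell import *
import cv2,numpy as np
o=get_obs();print(o)
for n in("scene","side"):
    im=camera(n);cv2.imwrite(f"pics/{n}0.png",im[:,:,::-1]);p=camera_params(n);print(n,p)
E
```

```text
{'clock': 0.0, 'joint_pos': array([-0.02261734,  0.33288711, -0.06470406,  1.460966  ,  0.02160537,
        1.34988078, -0.08852122]), 'joint_velocities': array([-2.41089031e-03, -1.62894049e-03, -2.26110178e-04, -5.35829376e-05,
        1.15595813e-03, -1.63421940e-03,  2.98805767e-04]), 'tau': array([ 4.98105128e-04, -6.25449800e+01,  4.97091911e-02, -3.91610491e+01,
        1.63588714e-02,  9.83294769e-03, -6.01235030e-06]), 'position': array([6.24619120e-01, 5.87058250e-06, 2.30494638e-01]), 'ee_rot': array([ 7.07098591e-01,  7.07114602e-01, -5.35510960e-04, -4.85360147e-04]), 'ft_force': array([-0.27616701, -0.07485381, -0.07317884]), 'torque': array([-0.03161816, -0.04345239,  0.03119001]), 'grasp_force': 0.0, 'grip_width': 1.0006802337138003}
scene {'mtx': array([[436.44934884,   0.        , 280.33291731],
       [  0.        , 436.44934884, 213.19632112],
       [  0.        ,   0.        ,   1.        ]]), 'k1': 0.016041964957589964, 'R': array([[-0.35704998,  0.93408125,  0.00274294],
       [ 0.69452525,  0.2674417 , -0.66791437],
       [-0.62461987, -0.23657377, -0.74423307]]), 't': array([ 0.17925484, -0.27660183,  1.48032254])}
side {'mtx': array([[503.82419766,   0.        , 275.17129497],
       [  0.        , 503.82419766, 212.73936361],
       [  0.        ,   0.        ,   1.        ]]), 'k1': 0.017510390316997235, 'R': array([[ 0.91190577, -0.40998668, -0.01840628],
       [-0.30143553, -0.63867841, -0.70797352],
       [ 0.27850402,  0.65115345, -0.70599908]]), 't': array([-0.45483821,  0.22132012,  1.2117694 ])}
```

View pics/scene0.png

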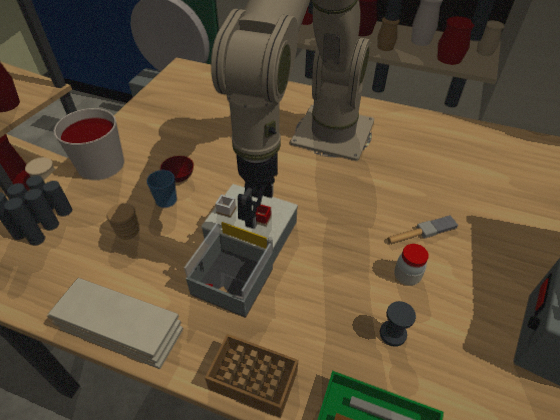

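View pics/side0.png

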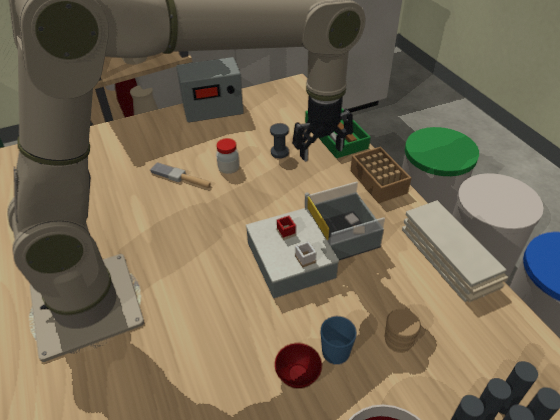

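The scene view shows the bin at about (240,240), with the red pot at (263,213) partly hidden by the gripper. The side view shows it clear: ledge around (290,250), red pot (286,226), white pot (305,253), flap (318,215). I'll zoom in.

```bash
python3 - <<'E'
import cv2
im=cv2.imread("pics/side0.png")[175:300,235:395];cv2.imwrite("pics/sc.png",cv2.resize(im,None,fx=4.7,fy=4.7,interpolation=cv2.INTER_CUBIC))
E
```

```text
(no output)
```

View pics/sc.png

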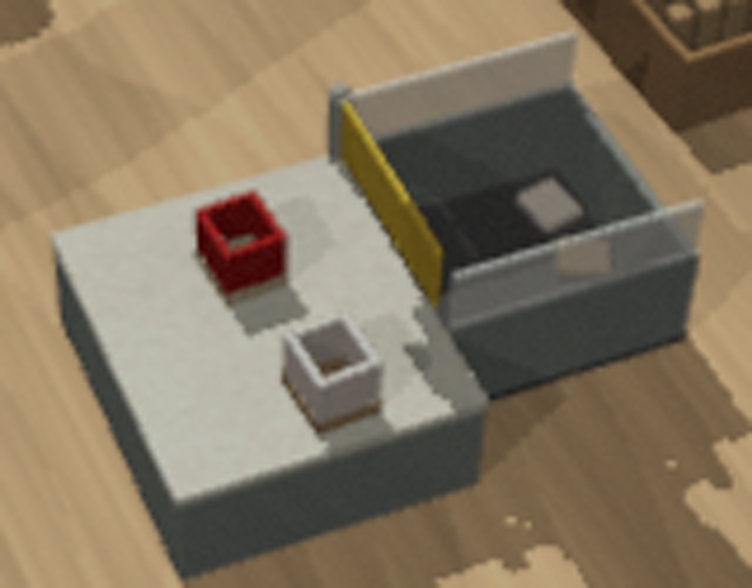

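Zoomed: the ledge corners are at (53,233), (180,500), (487,403), the flap top runs (345,103) to (442,248), and the red rim corners are (197,208), (258,193), (287,238), (233,262). I'll cast these rays and fit the bin pose.

```bash
cat > h.py <<'E'
import numpy as np
from workcell import *
def ray(p,px,z):
    K=p["mtx"];d=(np.array(px,float)-K[:2,2])/[K[0,0],K[1,1]]
    s=d.copy()
    for _ in range(5): s=d/(1+p["k1"]*(s@s))
    R=p["R"];c=-R.T@p["t"];v=R.T@np.array([s[0],s[1],1]);return (c+v*(z-c[2])/v[2])[:2]
def fit(B,W): # rigid 2D
    B=np.array(B);W=np.array(W);b=B-B.mean(0);w=W-W.mean(0)
    a=np.arctan2((b[:,0]*w[:,1]-b[:,1]*w[:,0]).sum(),(b*w).sum())
    R=np.array([[np.cos(a),-np.sin(a)],[np.sin(a),np.cos(a)]]);t=W.mean(0)-R@B.mean(0);return a,R,t
E
python3 - <<'E'
from h import *
p=camera_params("side")
g=lambda u,v,z:ray(p,((u+.5)/4.7-.5+235,(v+.5)/4.7-.5+175),z)
W=[g(53,233,.07),g(180,500,.07),g(487,403,.07),g(345,103,.118),g(442,248,.118)]
B=[(-.17,.07),(-.17,-.125),(0,-.125),(0,.066),(0,-.061)]
a,R,t=fit(B,W);print("yaw",a,"t",t);print(1e3*((np.array(W)-t)@R-B))
for n,q in dict(red=[(197,208),(258,193),(287,238),(233,262)],white=[(287,348),(340,318),(382,362),(327,385)]).items():
    q=[(np.array(g(*x,.108))-t)@R for x in q];print(n,np.mean(q,0)*1e3,np.round(1e3*np.array(q)))
E
```

```text
yaw -0.06283487265036204 t [ 0.59195919 -0.06025087]
[[ 0.43934455  1.0075221 ]
 [ 1.60151843  0.05401317]
 [-1.53463955  0.69559481]
 [-1.84043216 -5.11484362]
 [ 1.33420873  3.35771353]]
red [-83.74416297   4.13486757] [[-102.   25.]
 [ -68.   23.]
 [ -66.  -13.]
 [ -99.  -19.]]
white [-74.44789158 -94.90088172] [[ -95.  -83.]
 [ -62.  -75.]
 [ -55. -109.]
 [ -86. -113.]]
```

Call:
{"method": "carry_out", "body": {"commands": [[[-0.26,-0.535,0,0,0,0],[-0.26,-0.535,0,0,0,0],[-0.26,-0.535,0,0,0,0],[-0.26,-0.535,0,0,0,0],[-0.26,-0.535,0,0,0,0],[0,0,1,0,0,0.6],[0,0,0,0,0,0],[0,0,0,0,0,0],[0,0,0,0,0,0]]], "hand": -0.75}}

```text
clock: 0.85
position: [0.5186, -0.0515, 0.1923]
ee_rot: [0.728, 0.685, 0.0, 0.0]
ft_force: [-0.3, 0.6, -0.6]
grip_width: 0.875
grasp_force: 0.0
```

```bash
python3 - <<'E'
from h import *
import cv2
o=get_obs();print(o["clock"],o["position"],o["ee_rot"],o["grip_width"])
p=camera_params("wrist");np.savez("w.npz",**p)
im=camera("wrist");cv2.imwrite("pics/w1.png",im[:,:,::-1])
E
```

```text
0.85 [ 0.51860533 -0.05153167  0.19233834] [7.28159474e-01 6.85407726e-01 1.69760810e-04 2.65071747e-05] 0.8749953692373416
```

View pics/w1.png

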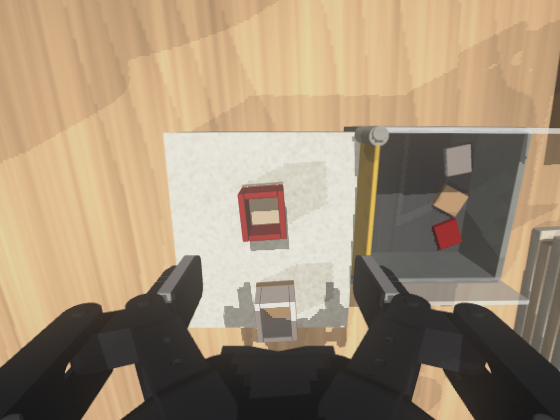

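The wrist view shows the ledge corners at (166,133), (177,328), (349,326), the red pot rim at (239,192), (284,186), (287,235), (244,241), the flap's top edge along (376,145)–(371,255), and the post at (378,135). I'll refine from these.

```bash
python3 - <<'E'
from h import *
p=dict(np.load("w.npz"))
g=lambda u,v,z:ray(p,(u,v),z)
W=[g(166,133,.07),g(177,328,.07),g(349,326,.07),g(378,135,.12),g(371,255,.118)]
B=[(-.17,.07),(-.17,-.125),(0,-.125),(0,.068),(0,-.061)]
a,R,t=fit(B,W);print("yaw",a,"t",t);print(np.round(1e3*((np.array(W)-t)@R-B),1))
q=np.array([(g(*x,.108)-t)@R for x in [(239,192),(284,186),(287,235),(244,241)]]);print(q.mean(0)*1e3,np.round(1e3*q))
for i,j in((0,1),(3,2),(3,0),(2,1)): d=q[j]-q[i];print(np.arctan2(d[1],d[0]),np.hypot(*d))
o=get_obs();print("tcp bin",1e3*((o["position"][:2]-t)@R))
print("bin red px->centre world",R@q.mean(0)+t)
E
```

```text
yaw -0.026581425657189645 t [ 0.5887989  -0.05092415]
[[ 5.8 -4.6]
 [-9.6 -5.4]
 [-0.7 -9. ]
 [ 2.2 -9. ]
 [ 2.4 28.1]]
[-81.39377963   0.7445327 ] [[-100.   19.]
 [ -65.   23.]
 [ -63.  -17.]
 [ -98.  -21.]]
0.09947042294606287 0.03518519755654512
0.11259024692105252 0.03526037630974366
1.6011199558551328 0.04066976151138028
1.6021151508596079 0.040203305662497135
tcp bin [-69.73691365  -2.45004541]
bin red px->centre world [ 0.50745366 -0.04801657]
```

```bash
python3 - <<'E'
from h import *
p=dict(np.load("w.npz"))
g=lambda u,v,z:ray(p,(u,v),z)
W=[g(166,133,.07),g(177,328,.07),g(349,326,.07),g(378,135,.12)]
B=[(-.17,.07),(-.17,-.125),(0,-.125),(0,.068)]
a,R,t=fit(B,W);print("yaw",a,"t",t);print(np.round(1e3*((np.array(W)-t)@R-B),1))
q=np.array([(g(*x,.108)-t)@R for x in [(239,192),(284,186),(287,235),(244,241)]]);print(q.mean(0)*1e3)
d=q[1]-q[0];e=q[2]-q[3];f=q[0]-q[3];h=q[1]-q[2];print([np.arctan2(x[1],x[0]) for x in(d,e)],[np.arctan2(x[1],x[0])-np.pi/2 for x in(f,h)])
o=get_obs();print("tcp bin",1e3*((o["position"][:2]-t)@R), "pot world",R@q.mean(0)+t)
E
```

```text
yaw -0.06330518770087826 t [ 0.58891104 -0.06108931]
[[ 2.8 -0.5]
 [-5.4 -1.8]
 [ 3.4  1.2]
 [-0.8  1.2]]
[-82.12122927   7.89332644]
[np.float64(0.1361941849897514), np.float64(0.14931400896474104)] [np.float64(0.06704739110392444), np.float64(0.06804258610839997)]
tcp bin [-70.35493228   5.12889001] pot world [ 0.50745366 -0.04801657]
```

Call:
{"method": "carry_out", "body": {"commands": [[[0.04,-0.1,0,0,0,0],[0,0,0.4,0,0,0],[0,0,0.4,0,0,0],[0,0,0.4,0,0,0],[0,0,0.4,0,0,0],[0,0,0.4,0,0,0],[0,0,0.4,0,0,0],[0,0,0.3,0,0,0],[0,0,0.15,0,0,0],[0,0,0.1,0,0,0],[0,0,0.1,0,0,0],[0,0,0,0,0,0],[0,0,0,0,0,0]]]}}

```text
clock: 1.98
position: [0.5145, -0.0501, 0.0699]
ee_rot: [0.729, 0.685, 0.0, 0.0]
ft_force: [0.5, 0.3, 0.6]
grip_width: 0.878
grasp_force: 0.0
```

```bash
python3 - <<'E'
from h import *
import cv2
im=camera("wrist");im2=camera("side");o=get_obs();print(o["position"],o["ft_force"])
a=im2[150:300,235:395];a=cv2.resize(a,(448,420),interpolation=cv2.INTER_CUBIC)
c=im[:,100:450];cv2.imwrite("pics/w2.png",np.hstack([c,a])[:,:,::-1])
E
```

```text
[ 0.51457765 -0.05014028  0.06998384] [ 0.59003261 -0.61724307  0.47972785]
```

View pics/w2.png

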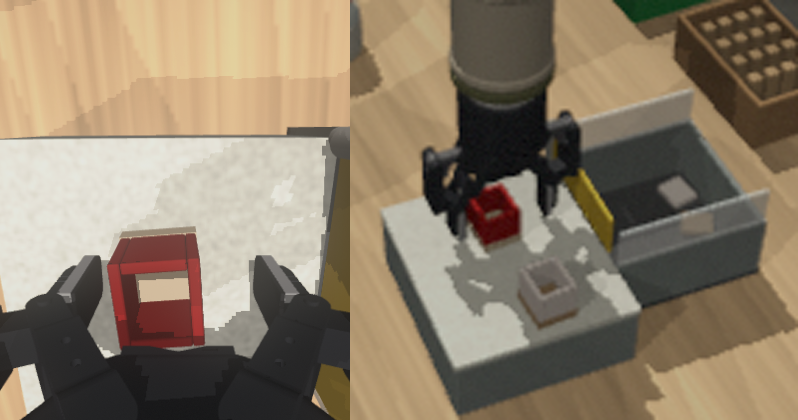

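The fingers straddle the red pot (crop 155,290) without touching it: the rear finger is just behind it and the front finger is between the pot and the flap. Now I push slowly.

Call:
{"method": "carry_out", "body": {"commands": [[[0,0.08,0,0,0,0],[0,0.08,0,0,0,0],[0,0.08,0,0,0,0],[0,0.08,0,0,0,0],[0,0.08,0,0,0,0],[0,0.08,0,0,0,0],[0,0.08,0,0,0,0],[0,0.08,0,0,0,0],[0,0.08,0,0,0,0],[0,0.08,0,0,0,0],[0,0.08,0,0,0,0],[0,0.08,0,0,0,0],[0,0.08,0,0,0,0],[0,0.08,0,0,0,0],[0,0.08,0,0,0,0],[0,0.08,0,0,0,0],[0,0,0,0,0,0]]]}}

```text
clock: 3.5
position: [0.5659, -0.0534, 0.0694]
ee_rot: [0.729, 0.685, 0.0, 0.0]
ft_force: [-1.5, 0.6, 1.8]
grip_width: 0.873
grasp_force: 0.9
```

```bash
python3 - <<'E'
from h import *
import cv2
im=camera("wrist");im2=camera("side");o=get_obs();print(o["position"],o["ft_force"])
a=im2[150:300,235:395];a=cv2.resize(a,(448,420),interpolation=cv2.INTER_CUBIC)
c=im[:,100:450];cv2.imwrite("pics/w3.png",np.hstack([c,a])[:,:,::-1])
E
```

```text
[ 0.56543353 -0.05356714  0.06936075] [-0.50054687 -0.57986276  1.99924421]
```

View pics/w3.png

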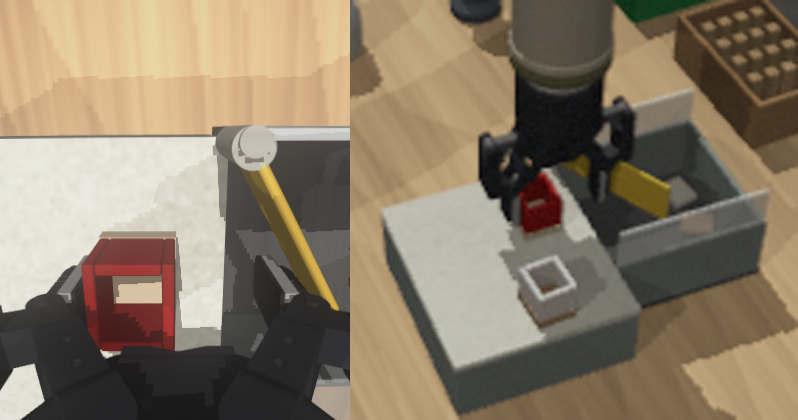

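The pot (crop 130,295) sits square on the rear pad with about 44 mm left to go. The front finger holds the flap at about 0.5 rad, well clear of the pot. I'll widen the gap a little and push on.

Call:
{"method": "carry_out", "body": {"commands": [[[0,0,0,0,0,0],[0,0,0,0,0,0],[0,0.08,0,0,0,0],[0,0.08,0,0,0,0],[0,0.08,0,0,0,0],[0,0.08,0,0,0,0],[0,0.08,0,0,0,0],[0,0.08,0,0,0,0],[0,0.08,0,0,0,0],[0,0.08,0,0,0,0],[0,0.08,0,0,0,0],[0,0.08,0,0,0,0],[0,0.08,0,0,0,0],[0,0.08,0,0,0,0],[0,0.08,0,0,0,0]]], "hand": -1}}

```text
clock: 4.85
position: [0.6071, -0.056, 0.0693]
ee_rot: [0.729, 0.685, 0.0, 0.0]
ft_force: [-2.4, -0.5, 0.9]
grip_width: 0.998
grasp_force: 1.1
```

Call:
{"method": "carry_out", "body": {"commands": [[[0,0.05,0,0,0,0],[0,0.05,0,0,0,0],[0,0.05,0,0,0,0],[0,0.05,0,0,0,0],[0,0.05,0,0,0,0],[0,0.05,0,0,0,0],[0,0.05,0,0,0,0],[0,0.05,0,0,0,0],[0,0,0,0,0,0],[0,0,0,0,0,0],[0,0,0,0,0,0],[0,0,0,0,0,0]]]}}

```text
clock: 5.85
position: [0.6228, -0.0571, 0.0694]
ee_rot: [0.729, 0.684, 0.0, 0.0]
ft_force: [-0.6, -1.2, 0.4]
grip_width: 1.003
grasp_force: 0.5
```

```bash
python3 - <<'E'
from h import *
import cv2
im=camera("wrist");im2=camera("side");o=get_obs();print(o["position"],o["ft_force"])
a=im2[150:300,235:395];a=cv2.resize(a,(448,420),interpolation=cv2.INTER_CUBIC)
c=im[:,100:450];cv2.imwrite("pics/w4.png",np.hstack([c,a])[:,:,::-1])
E
```

```text
[ 0.62277045 -0.05704702  0.06942154] [ 0.75101971 -0.64109544 -0.87876779]
```

View pics/w4.png

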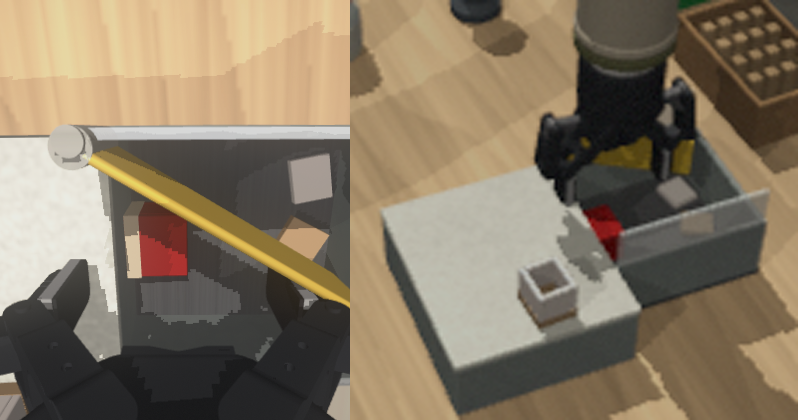

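The pot (crop 160,245) lies on its side in the hopper, and the front finger still holds the flap open at about 1 rad. Next I lift straight out.

Call:
{"method": "carry_out", "body": {"commands": [[[0,0,-0.2,0,0,0],[0,0,-0.3,0,0,0],[0,0,-0.4,0,0,0],[0,0,-0.5,0,0,0],[0,0,-0.6,0,0,0],[0,0,-0.6,0,0,0],[0,0,-0.6,0,0,0],[0,0,-0.4,0,0,0],[0,0,0,0,0,0],[0,0,0,0,0,0],[0,0,0,0,0,0],[0,0,0,0,0,0],[0,0,0,0,0,0],[0,0,0,0,0,0],[0,0,0,0,0,0],[0,0,0,0,0,0],[0,0,0,0,0,0],[0,0,0,0,0,0]]]}}

```text
clock: 7.45
position: [0.6227, -0.057, 0.2133]
ee_rot: [0.729, 0.685, 0.0, -0.0]
ft_force: [-0.7, 0.8, 1.1]
grip_width: 1.003
grasp_force: 0.0
```

```bash
python3 - <<'E'
from h import *
import cv2
im=camera("wrist");im2=camera("side");o=get_obs();print(o["position"],o["ft_force"])
a=im2[150:300,235:395];a=cv2.resize(a,(448,420),interpolation=cv2.INTER_CUBIC)
c=im[:,100:450];cv2.imwrite("pics/w5.png",np.hstack([c,a])[:,:,::-1])
E
```

```text
[ 0.62271002 -0.05699643  0.2133137 ] [0.29552222 0.19036707 0.13975613]
```

View pics/w5.png

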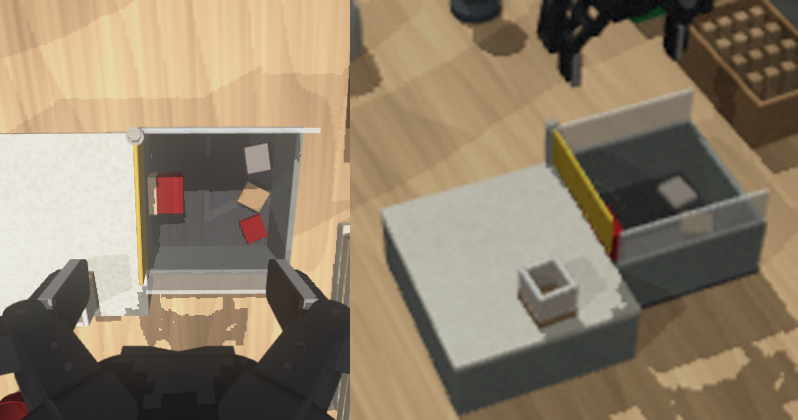

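The flap is shut (crop column 138), the pot lies in the hopper at (168,195), the white pot hasn't moved, and the hand is clear.

```bash
python3 -c "
from workcell import *
print(hand_in())"
```

```text
the job is handed in; nothing more can be done
None
```

The cracked pot was pushed into the shard bin while a finger held the flap open. The flap closed by itself once the hand lifted away, the other objects looked undisturbed, and the job is handed in; no verdict came back.

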